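Level the laser engraver: screw its short foot down and lock it

TASK

The laser engraver stands on only three of its feet. Turn the orange knob clockwise until the rubber foot below it just touches the acrylic offcut, bearing on it lightly without starting to lift the machine; then swing the red cam lever fully shut to lock the foot. Do not shove or tip the machine, and leave the things around it where they are.

Things in the scene. Friction and masses are not known exactly. Their poses are not given: they have to be found in the camera images.
- engraver: Laser engraver, about 7 kg, loose on the bench (z = 0): frame of 30 mm aluminium extrusions 400 (its x) by 330 mm (its y), top 52 mm high; gantry, red laser head (up to 152 mm high) and black power box towards its +x end. Origin on the bench under the frame's middle, z up, -x end to the robot (yaw -0.3 to 0.1). The adjustable foot's spindle axis is at its near left corner, (-232, 150) mm.
- knob_grip (a point): On the spindle axis at mid-height of the orange knob, the height to grip: round, 45 mm diameter, 26 mm high, 88 mm above the bench at the start. Below: bare spindle, then a steel boss (38 mm diameter, top 55 mm above the bench). Clockwise from above screws knob, spindle and foot down, 6 mm a turn; the free thread takes 0.06 N m. Pressing down on the knob with over 12 N rocks the machine.
- foot: Black rubber foot on the spindle, 44 mm diameter; origin at the centre of its underside, 81 mm below knob_grip, 7 mm above the bench at the start. A pale acrylic offcut, 85 mm square, 2 to 6 mm thick, is taped below it. Once the foot bears, its load grows about 15 N per mm (15 N per rad of the knob) and its rubbing adds about 0.02 N m of torque per N while turning, half that once stopped.
- cam_lever (a joint): Red quick-release cam lever beside the boss, rad: 0 = wide open (points 100 degrees anticlockwise of the engraver's +x, out to its left), 1.66 = fully shut at its stop (5 degrees anticlockwise of +x, along the engraver's left side). Vertical pivot; shuts clockwise seen from above; starts between 0 and 0.3; stays where left; takes about 0.2 N m (3 N at lever_tip).
- lever_pivot (a point): Point on the lever's vertical pivot axis, 54 mm above the bench, at (-244, 186) mm in the engraver's frame.
- lever_tip (a point): Middle of the lever's red paddle, 76 mm from the pivot and 54 mm above the bench: the paddle is 40 mm long along the lever, 12 mm thick, and stands from 42 to 66 mm above the bench, free on both sides.
- solder_spool: Solder spool with green flanges standing on the bench to the left of the engraver, 60 mm diameter, 50 mm high, origin under its centre.
- glue_bottle: White squeeze bottle standing on the robot's side of the engraver, 48 mm diameter, 115 mm high, origin under its centre.
- letter_ring: White acrylic ring (part of a sign letter) lying on the bench on the robot's side of the engraver, 100 mm outer diameter, 14 mm high, origin under its centre.

How it is judged:
On the way, in this order (a step that is already met when the one before it is completed fails the run):
1. the adjustable foot bears lightly on the offcut (2 to 12 N), the lever still open (contact force between foot and anything else between 2 and 12 N and value of joint cam_lever below 1 rad), for 0.2 s.
2. the cam lever is shut (value of joint cam_lever above 1.5 rad), for 0.2 s.
At the end, for the whole second after the job is handed in: The adjustable foot presses on the offcut with 2 to 12 N, the cam lever is shut (past 1.5 rad of 1.66), and the engraver is at rest (contact force between foot and anything else between 2 and 12 N and value of joint cam_lever above 1.5 rad and linear speed of engraver below 0.01 m/s); the robot touches nothing.
It fails at once if the adjustable foot is screwed or pressed down too hard (over 20 N, the machine is about to lift off another foot) (contact force between foot and anything else above 20 N).
It fails at once if the engraver is shoved more than 15 mm or tipped by more than 0.02 rad (distance of engraver from where it was at the start of the episode above 0.015 m or angle between engraver's own z axis and vertical above 0.02 rad).
It fails at once if the lever is shut while the foot hangs clear (value of joint cam_lever above 1.3 rad and contact force between foot and anything else below 0.5 N).
It fails at once if a bystander is moved more than 30 mm (distance of any of solder_spool, glue_bottle, letter_ring from where it was at the start of the episode above 0.03 m).
It also fails if it takes over 72 s, if anything falls off the work surface, if the arm or the gripper's body presses on something with over 40 N, if the wrist force passes 120 N, or if a joint passes its speed limit or range.

ROBOT

A 6-joint arm with a two-finger parallel gripper is mounted at the origin on the work surface. World frame = base frame: x ahead of the robot, y to its left, z up, the work surface at z = 0. Lengths are in m, angles in rad, forces in N, time in s.
With the tool pointing down it reaches from about 0.325 to 0.925 m from the base axis. Payload 3.1 kg.
Tool frame: the origin (TCP) lies between the finger pads; the fingertips stand 11 mm ahead of it and the grasp point (between the pads) lies 8 mm behind it; y points along the fingers, z is the direction in which the jaws open and shut, and the axes are right-handed (so a half turn about y gives the same grasp; the last joint's range is limited). The gripper opens to 85 mm and grips with 20 to 120 N. Pads are 22 mm wide; open, the fingers measure 114 mm over their backs; the gripper's body (76 mm by 85 mm) begins 54 mm behind the grasp point. The pads swing forward as they close: fully open they stand 13 mm farther back than shut.
Start: joints at [-1.335, 0.217, 1.613, -0, 1.311, -0.112], TCP at [0.213, -0.588, 0.242] pointing down, gripper open.
Joint ranges: [-2.75, 2.75], [-0.78, 2.1], [0.31, 2.55], [-1.13, 4.27], [0.13, 2.63], [-2.58, 2.58]. Speed limits (rad/s): [2.79, 2.79, 3.14, 3.14, 3.14, 3.14].

INTERFACE

Orientations are given as a unit quaternion [x, y, z, w].
In Python, from bench import * gives the robot as it stands. The module is installed in compiled form; this text tells all that it offers.
- The arm moves only by the tool carry_out, never from a script. Its argument "commands" is text: rows parted by semicolons, each of 7 numbers parted by spaces: the shift along the tool's x, y, z in m, then the turn, a rotation vector about the tool's x, y, z in rad, then the finger opening in m, from 0 to 0.0854. In form: dx dy dz rx ry rz hand; .... A call has exactly 10 rows; each row is the pose to reach, as a shift and turn from the pose measured when the call began, along the tool's axes at that moment; what a row does not reach only later rows make up. A row lasts 1/12 s, in which the tool goes at most 41.7 mm and 7.16 degrees, less where a joint would pass 70% of its speed; a pose out of reach is approached as far as the arm can. A call with a gripper value outside its range is refused whole. The fingers move at their own pace and stop on an object; "grip_force" is the grip in N (left out, the last holds). Time passes only in rows, so rows that repeat a pose let the fingers close, or fill a call up. It gives the time, the measured TCP pose, the force and the opening at its end, in the units of the state.
- read_state(): the state, without advancing time (a new reading comes with each control period).
- camera(name): name is "side" or "top" or "wrist"; returns a dict with "image" (400x640x3 uint8, red, green, blue), "range_z" (400x640 float32, m along the optical axis (not along the pixel's ray), 0 where there is no reading), "intrinsics" (3x3 intrinsics, pixels), "k1" (the pictures are not rectified: a ray, as slopes to the right and down, at radius r is drawn at 1 + k1 r^2 times it, then the intrinsics apply), "R" (3x3) and "t" (3): a world point X has camera coordinates R X + t. Camera axes: x right, y down, z forward; pixel columns grow to the right and rows downward; lengths in m; the calibration is good to about 2 mm. A picture is of the moment at which its call begins.
- job_done(): hands the job in, once; it reports no verdict.
The state is a dict: "t": time; "qpos": joint angles; "joint_vel": joint speeds; "joint_torque": joint torques, N m; "tcp_pos": TCP position; "ee_rot": TCP orientation; "force": force on the tool from outside, world axes, zero at the start; "ft_torque": the same for the moment, N m; "width": opening from 0.0 (shut) to 1.0 (fully open).
Only numpy, scipy, OpenCV 4.12 (cv2) and the standard library are available. Lean on these libraries where they do the work, as an engineer would, in place of code of your own. Each camera call takes 0.05 s, during which the arm holds its last target.

## Working session

There is one attempt and no reset: what is moved stays moved. The work goes in short steps, Python scripts to look and compute and a tool call to move; the robot and the scene stay as the last step left them, time stands still between calls to the robot, and variables do not carry over. Pictures are saved under pics/ and viewed, and the job is handed in when it is done.

Besides the shell and the picture viewer there is one more tool, called after "Call:" as name(argument=value, ...) on one line, values as JSON. carry_out: Moves the arm, as the interface text tells. Its arguments: {"type":"object","properties":{"commands":{"type":"string"},"grip_force":{"type":"number"}},"required":["commands"]}

```bash
mkdir -p pics; cat > h.py <<'E'
from bench import *
import numpy as np, cv2
def save(n,c): cv2.imwrite('pics/'+n+'.png', cv2.cvtColor(c['image'],cv2.COLOR_RGB2BGR))
def ray(c,u,v):
    K=np.array(c['intrinsics']);R=np.array(c['R']);t=np.array(c['t'])
    d=np.array([(u-K[0,2])/K[0,0],(v-K[1,2])/K[1,1]]); s=d.copy()
    for _ in range(20): s=d/(1+c['k1']*(s@s))
    return -R.T@t, R.T@np.array([s[0],s[1],1.])
def onz(c,u,v,z):
    o,d=ray(c,u,v); return o+d*(z-o[2])/d[2]
def pt(c,u,v):
    o,d=ray(c,u,v); return o+d*c['range_z'][int(round(v)),int(round(u))]
def proj(c,X):
    p=np.array(c['R'])@np.array(X)+np.array(c['t']); s=p[:2]/p[2]; s=s*(1+c['k1']*(s@s)); K=np.array(c['intrinsics'])
    return s[0]*K[0,0]+K[0,2], s[1]*K[1,1]+K[1,2]
E
python3 - <<'E'
from h import *
print(read_state())
for n in ['top','side','wrist']:
    c=camera(n); save(n+'0',c); print(n,c['intrinsics'],c['k1'],-np.array(c['R']).T@c['t'], c['R'])
E
```

```text
{'t': 0.0, 'qpos': array([-1.33520268e+00,  2.17791180e-01,  1.61491895e+00,  5.13747998e-06,
        1.31132461e+00, -1.12185052e-01]), 'joint_vel': array([-0.00187935, -0.00020593, -0.00085011,  0.00203793,  0.00115086,
       -0.00054682]), 'joint_torque': array([ 2.24010095e-03, -3.96841478e+01, -3.03852439e+01, -1.06206440e-05,
        9.88025655e-03, -1.74131191e-05]), 'tcp_pos': array([ 0.21285149, -0.58679655,  0.24095322]), 'ee_rot': array([-0.12239055,  0.69730455, -0.69558081,  0.12228757]), 'force': array([-0.09781838, -0.05158794,  0.70546134]), 'ft_torque': array([ 0.00100025,  0.07689977, -0.04641739]), 'width': 0.9996203983708067}
top [[512.06759508   0.         324.00097177]
 [  0.         512.06759508 203.79922499]
 [  0.           0.           1.        ]] -0.03618890841698367 [ 0.51431427 -0.01456136  1.21900475] [[ 0.02728698 -0.99958895  0.00879445]
 [-0.99776387 -0.02777203 -0.0607945 ]
 [ 0.06101375 -0.00711589 -0.99811156]]
side [[453.78904878   0.         314.11837249]
 [  0.         453.78904878 201.05102394]
 [  0.           0.           1.        ]] -0.01793593962817874 [0.43864937 0.71425572 0.56660925] [[-0.9807953  -0.19433959  0.01651349]
 [-0.11919849  0.53024452 -0.83942389]
 [ 0.15437711 -0.82527139 -0.54322632]]
wrist [[337.83136748   0.         323.96773741]
 [  0.         337.83136748 203.64349795]
 [  0.           0.           1.        ]] -0.06740338527545506 [ 0.27887335 -0.56210461  0.37197937] [[ 0.34099121 -0.94006505 -0.00164121]
 [-0.90320625 -0.32810445  0.27670552]
 [-0.26065967 -0.0928718  -0.96095336]]
```

View pics/top0.png

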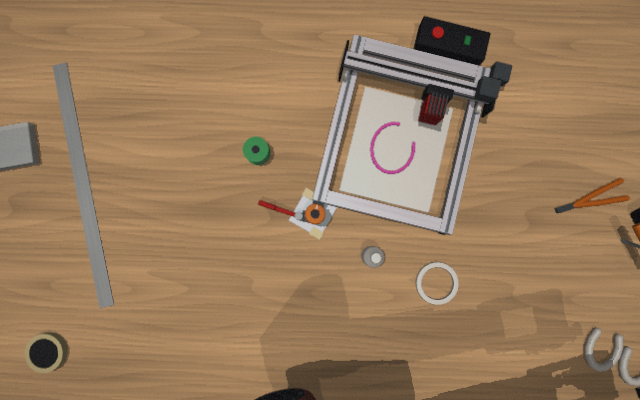

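View pics/side0.png

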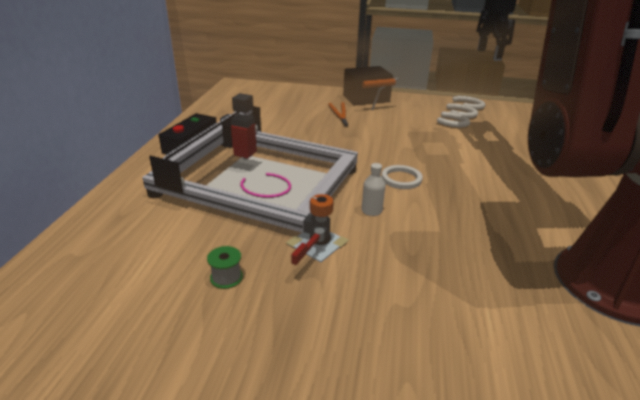

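```bash
cat > m.py <<'E'
from h import *
from scipy.optimize import least_squares
def blob(c,lo,hi,roi=None,extra=None):
    h=cv2.cvtColor(c['image'],cv2.COLOR_RGB2HSV); m=cv2.inRange(h,np.array(lo),np.array(hi))
    if roi: 
        z=np.zeros_like(m); z[roi[1]:roi[3],roi[0]:roi[2]]=1; m=m*z
    n,l,s,ce=cv2.connectedComponentsWithStats(m); i=1+np.argmax(s[1:,4]); return (l==i),s[i],ce[i]
if __name__=='__main__':
    t=camera('top'); s=camera('side')
    for c,n,roi in((t,'top',(295,195,335,235)),(s,'side',(295,185,345,225))):
        m,st,ce=blob(c,(3,140,60),(18,255,255),roi); print('knob',n,st,ce)
        v,u=np.where(m); P=np.array([pt(c,a,b) for a,b in zip(u,v)]); print(' depth med',np.median(P,0),'zmax',np.percentile(P[:,2],[5,50,95]))
        top=P[P[:,2]>0.09]; print(' top mean', top.mean(0), onz(c,*ce,.101), onz(c,*ce,.088))
    for c,n,roi in((t,'top',(240,190,300,225)),(s,'side',(280,225,325,270))):
        m,st,ce=blob(c,(0,150,60),(6,255,255),roi); print('lever',n,st,ce)
        v,u=np.where(m); P=np.array([onz(c,a,b,.066 if n=='top' else .06) for a,b in zip(u,v)])
        r=cv2.minAreaRect(P[:,:2].astype(np.float32)); print(r, P[np.argmax(P[:,1])])
    m,st,ce=blob(t,(45,100,40),(85,255,255),(235,130,280,170)); print('spool',onz(t,*ce,.05))
    print('bottle',onz(t,376,258,.115))
    # frame corners at z=.052
    for p in [(316,202),(448,233),(358,37)]: print(p,onz(t,*p,.052))
    im=cv2.resize(t['image'][170:270,230:390],None,fx=5,fy=5,interpolation=cv2.INTER_CUBIC); cv2.imwrite('pics/crop.png',im[:,:,::-1])
    im=cv2.resize(s['image'][180:280,260:400],None,fx=5.5,fy=5.5,interpolation=cv2.INTER_CUBIC); cv2.imwrite('pics/crops.png',im[:,:,::-1])
E
python3 m.py
```

```text
knob top [305 204  20  20 253] [314.54940711 214.01581028]
 depth med [ 0.55933152 -0.00157611  0.10082339] zmax [0.0958618  0.10082339 0.10424217]
 top mean [ 0.5600045  -0.00308506  0.10090575] [ 0.5597314  -0.00250245  0.101     ] [ 0.56025951 -0.00236223  0.088     ]
knob side [311 195  23  22 383] [322.02872063 205.68407311]
 depth med [0.55462217 0.01298547 0.0974942 ] zmax [0.08028554 0.0974942  0.10173369]
 top mean [0.55441938 0.01491815 0.1034697 ] [0.55352005 0.01923381 0.101     ] [ 5.56727289e-01 -1.71484492e-04  8.80000000e-02]
lever top [258 200  37  16 160] [275.55625 207.83125]
((0.5723170638084412, 0.0851239562034607), (0.08406224846839905, 0.010395963676273823), 71.62506866455078) [0.58246031 0.12604388 0.066     ]
lever side [292 234  27  29 221] [303.35294118 248.43891403]
((0.5708085298538208, 0.09616881608963013), (0.08699255436658859, 0.01684962958097458), 72.12677764892578) [0.57893552 0.13925004 0.06      ]
spool [0.70494619 0.13665895 0.05      ]
bottle [ 0.46821865 -0.13736595  0.115     ]
(316, 202) [ 0.5892586  -0.00450506  0.052     ]
(448, 233) [ 0.5267033 -0.3079941  0.052    ]
(358, 37) [ 0.97884813 -0.09175732  0.052     ]
```

```bash
ls pics
```

```text
crop.png
crops.png
side0.png
top0.png
wrist0.png
```

View pics/crop.png

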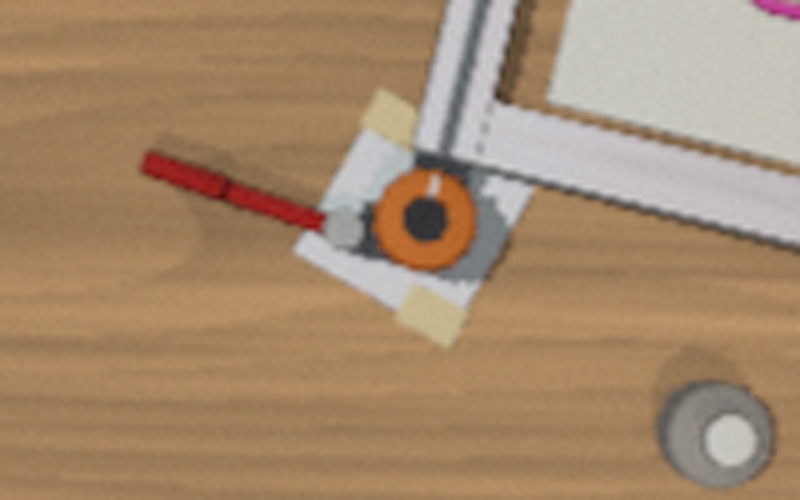

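View pics/crops.png

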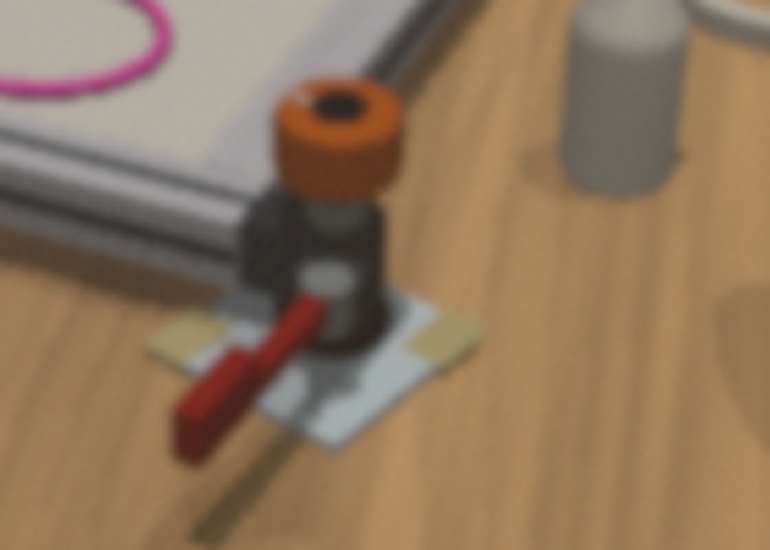

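```bash
cat > d.py <<'E'
import sys
from h import *
from scipy.spatial.transform import Rotation as Ro
np.set_printoptions(precision=4,suppress=True)
s=read_state(); R=Ro.from_quat(s['ee_rot']).as_matrix()
print('t',s['t'],'tcp',s['tcp_pos'],'q',s['qpos'],'w',s['width']*.0854); print('F',s['force'],'M',s['ft_torque'],'tau6',s['joint_torque'][5])
print('x',R[:,0],'y',R[:,1],'z',R[:,2])
# correction to make y straight down
y=R[:,1]; ax=np.cross(y,[0,0,-1.]); print('level rotvec tool',R.T@ax)
if len(sys.argv)>3:
    print('shift tool',R.T@(np.array([float(a) for a in sys.argv[1:4]])-s['tcp_pos']))
E
python3 d.py 0.56 -0.0025 0.16
```

```text
t 0.25 tcp [ 0.213  -0.5872  0.2416] q [-1.3352  0.2174  1.6142  0.      1.3113 -0.1122] w 0.08517590549465202
F [0.1945 0.0031 0.2914] M [0.0061 0.0318 0.0178] tau6 3.6632900446420535e-05
x [-0.9401 -0.3408 -0.0002] y [-0.0003  0.0012 -1.    ] z [ 0.3408 -0.9401 -0.0013]
level rotvec tool [ 0.0013  0.     -0.0002]
shift tool [-0.5255  0.0822 -0.4313]
```

Call:
carry_out(commands="-0.03 0 -0.025 0 0 0 0.085; -0.06 0 -0.05 0 0 0 0.085; -0.09 0 -0.075 0 0 0 0.085; -0.12 0 -0.1 0 0 0 0.085; -0.15 0 -0.125 0 0 0 0.085; -0.18 0 -0.148 0 0 0 0.085; -0.21 0 -0.172 0 0 0 0.085; -0.24 0 -0.197 0 0 0 0.085; -0.27 0 -0.222 0 0 0 0.085; -0.3 0 -0.246 0 0 0 0.085", grip_force=25)

```text
t: 1.08
tcp_pos: [0.4116, -0.2518, 0.2421]
ee_rot: [-0.122, 0.697, -0.696, 0.122]
force: [-0.3, 0.6, 0.3]
width: 0.996
```

```bash
python3 d.py 0.56 -0.0025 0.16
```

```text
t 1.0833 tcp [ 0.4116 -0.2518  0.2421] q [-0.695  -0.093   1.9403  0.0008  1.2948  0.528 ] w 0.08502954154807309
F [-0.3281  0.6142  0.2539] M [ 0.0077 -0.0531 -0.0026] tau6 -0.6299799308180809
x [-0.9402 -0.3406 -0.0005] y [ 0.0002  0.0009 -1.    ] z [ 0.3406 -0.9402 -0.0008]
level rotvec tool [ 0.0008  0.     -0.0005]
shift tool [-0.2244  0.0824 -0.1838]
```

Call:
carry_out(commands="-0.025 0.008 -0.02 0 -0.12 0 0.085; -0.05 0.016 -0.04 0 -0.24 0 0.085; -0.075 0.024 -0.06 0 -0.36 0 0.085; -0.1 0.032 -0.08 0 -0.48 0 0.085; -0.125 0.04 -0.1 0 -0.6 0 0.085; -0.15 0.048 -0.12 0 -0.72 0 0.085; -0.175 0.056 -0.143 0 -0.84 0 0.085; -0.2 0.064 -0.164 0 -0.96 0 0.085; -0.22 0.07 -0.18 0 -1.08 0 0.085; -0.2244 0.072 -0.1838 0 -1.2 0 0.085")

```text
t: 1.92
tcp_pos: [0.5609, 0.001, 0.1692]
ee_rot: [-0.496, 0.504, -0.503, 0.497]
force: [-0.1, -0.7, -0.1]
width: 0.998
```

Call:
carry_out(commands="0 0 0 0 -0.12 0 0.085; 0 0 0 0 -0.24 0 0.085; 0 0 0 0 -0.36 0 0.085; 0 0 0 0 -0.48 0 0.085; 0 0 0 0 -0.6 0 0.085; 0 0 0 0 -0.72 0 0.085; 0 0 0 0 -0.84 0 0.085; 0 0 0 0 -0.96 0 0.085; 0 0 0 0 -1.08 0 0.085; 0 0 0 0 -1.2 0 0.085")

```text
t: 2.75
tcp_pos: [0.5608, 0.001, 0.1691]
ee_rot: [-0.694, 0.134, -0.133, 0.695]
force: [-0.8, 0.4, -0.4]
width: 0.995
```

```bash
python3 d.py 0.56 -0.0025 0.16; python3 - <<'E'
from h import *
c=camera('wrist'); save('w1',c)
E
```

```text
t 2.75 tcp [0.5608 0.001  0.1691] q [-0.1246  0.1565  1.8287  0.0028  1.1573 -1.3177] w 0.08500055379968657
F [-0.8347  0.4123 -0.384 ] M [0.0116 0.061  0.0173] tau6 0.9485005214810371
x [ 0.9291 -0.3699 -0.0015] y [-0.0006  0.0027 -1.    ] z [0.3699 0.9291 0.0023]
level rotvec tool [-0.0023  0.     -0.0015]
shift tool [ 0.0005  0.0091 -0.0036]
```

View pics/w1.png

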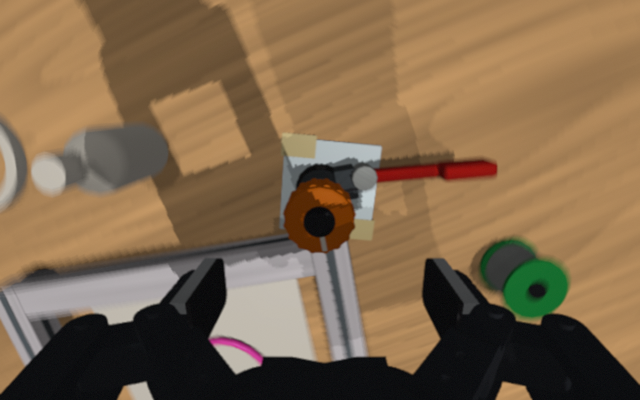

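Call:
carry_out(commands="0 0 -0.001 0 -0.12 0 0.085; 0 0 -0.002 0 -0.24 0 0.085; 0 0 -0.0036 0 -0.36 0 0.085; 0 0 -0.0036 0 -0.48 0 0.085; 0 0 -0.0036 0 -0.6 0 0.085; 0 0 -0.0036 0 -0.72 0 0.085; 0 0 -0.0036 0 -0.84 0 0.085; 0 0 -0.0036 0 -0.96 0 0.085; 0 0 -0.0036 0 -1.08 0 0.085; 0 0 -0.0036 0 -1.1 0 0.085")

```text
t: 3.63
tcp_pos: [0.5594, -0.0023, 0.169]
ee_rot: [-0.66, -0.251, 0.251, 0.662]
force: [0.3, -0.1, 0.5]
width: 0.994
```

```bash
python3 - <<'E'
from h import *
from m import blob
c=camera('wrist'); save('w2',c)
m,st,ce=blob(c,(3,140,40),(18,255,255)); print(st,ce)
h=cv2.cvtColor(c['image'],cv2.COLOR_RGB2HSV)
# hub: dark hole inside knob
x,y,w,hh=st[:4]
sub=c['image'][y:y+hh,x:x+w].max(2); fm=m[y:y+hh,x:x+w].astype(np.uint8)
cn,_=cv2.findContours(fm,cv2.RETR_CCOMP,cv2.CHAIN_APPROX_NONE)
for k in cn:
    if len(k)>10:
        e=cv2.minEnclosingCircle(k); p=(e[0][0]+x,e[0][1]+y); print(p,e[1],onz(c,*p,.101))
v,u=np.where(m); P=np.array([pt(c,a,b) for a,b in zip(u,v)]); T=P[abs(P[:,2]-.101)<.003]; r=cv2.minEnclosingCircle(T[:,:2].astype(np.float32)); print(r,T.mean(0))
E
python3 d.py 0.56 -0.0025 0.08
```

```text
[ 290  179   72   76 3387] [326.38736345 215.37821081]
(np.float64(326.1400451660156), np.float64(216.90809631347656)) 38.27578353881836 [ 0.55510108 -0.00304512  0.101     ]
(np.float64(319.5), np.float64(228.5)) 24.382469177246094 [ 0.56356303 -0.00107676  0.101     ]
((0.5577194690704346, -0.0006388776819221675), 0.02256840467453003) [ 0.55698906 -0.00138415  0.09958834]
t 3.6833 tcp [ 0.5594 -0.0023  0.169 ] q [-0.1309  0.1538  1.8319  0.0028  1.1569 -2.4257] w 0.08476572607622145
F [ 0.0892 -0.684   0.3152] M [0.0052 0.0324 0.0222] tau6 -0.23182354867458344
x [0.7499 0.6616 0.0012] y [-0.0007  0.0027 -1.    ] z [-0.6616  0.7499  0.0025]
level rotvec tool [-0.0025  0.      0.0012]
shift tool [ 0.0002  0.089  -0.0008]
```

View pics/w2.png

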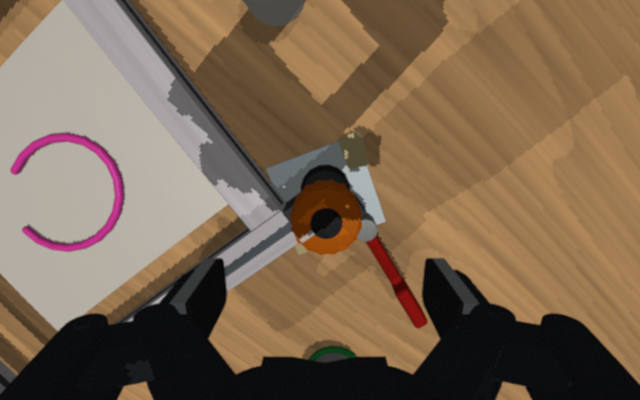

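Call:
carry_out(commands="0 0.012 0 -0.001 0 0 0.085; 0 0.024 0 -0.001 0 0 0.085; 0 0.036 0 -0.002 0 0 0.085; 0 0.048 0 -0.002 0 0 0.085; 0 0.06 0 -0.002 0 0 0.085; 0 0.07 0 -0.002 0 0 0.08; 0 0.08 0 -0.002 0 0 0.075; 0 0.086 0 -0.002 0 0 0.07; 0 0.088 0 -0.002 0 0 0.065; 0 0.089 0 -0.002 0 0 0.06")

```text
t: 4.52
tcp_pos: [0.5592, -0.002, 0.0794]
ee_rot: [-0.661, -0.25, 0.25, 0.662]
force: [-1.0, 0.3, 0.1]
width: 0.701
```

```bash
python3 d.py; python3 - <<'E'
from h import *
c=camera('wrist'); save('w3',c)
c=camera('side'); im=cv2.resize(c['image'][100:280,230:430],None,fx=3,fy=3); cv2.imwrite('pics/s3.png',im[:,:,::-1])
E
```

```text
t 4.5167 tcp [ 0.5592 -0.002   0.0794] q [-0.1298  0.2752  1.8799  0.0015  0.9868 -2.4242] w 0.05987179287002699
F [-1.0225  0.2843  0.125 ] M [-0.0404 -0.0051  0.0356] tau6 0.0006130444307927974
x [0.75   0.6614 0.0007] y [-0.0002  0.0013 -1.    ] z [-0.6614  0.75    0.0011]
level rotvec tool [-0.0011  0.      0.0007]
```

View pics/w3.png

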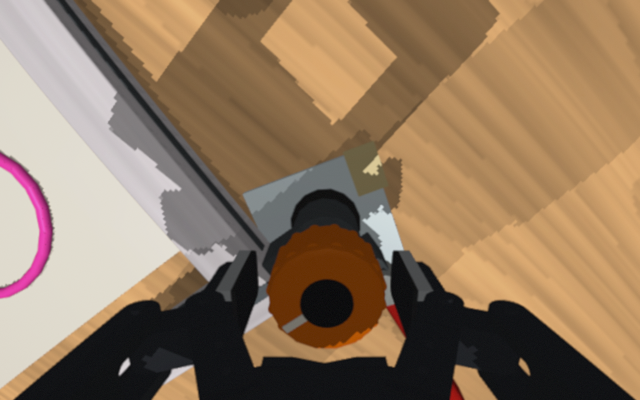

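View pics/s3.png

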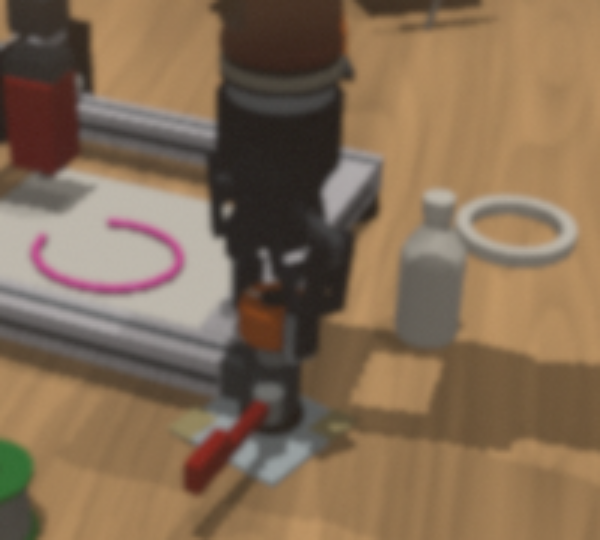

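Call:
carry_out(commands="0 0 0 0 0 0 0.055; 0 0 0 0 0 0 0.05; 0 0 0 0 0 0 0.046; 0 0 0 0 0 0 0.043; 0 0 0 0 0 0 0.04; 0 0 0 0 0 0 0.035; 0 0 0 0 0 0 0.03; 0 0 0 0 0 0 0.03; 0 0 0 0 0 0 0.03; 0 0 0 0 0 0 0.03", grip_force=30)

```text
t: 5.45
tcp_pos: [0.5593, -0.001, 0.0813]
ee_rot: [-0.66, -0.25, 0.25, 0.662]
force: [-2.7, 3.5, 5.7]
width: 0.516
```

```bash
python3 d.py; 
```

```text
t 5.45 tcp [ 0.5593 -0.001   0.0813] q [-0.1289  0.2725  1.879   0.0036  0.9904 -2.4242] w 0.044039570813009826
F [-2.6844  3.5031  5.7254] M [ 0.6265  0.5702 -0.0223] tau6 -0.03716495353728533
x [0.7502 0.6612 0.002 ] y [ 0.      0.0031 -1.    ] z [-0.6612  0.7502  0.0023]
level rotvec tool [-0.0023  0.      0.002 ]
```

Call:
carry_out(commands="0 0 0 0 0 0 0.03; 0 0 0 0 0 0 0.03; 0 0.0001 0 0 0.1 0 0.03; 0 0.0002 0 0 0.2 0 0.03; 0 0.0003 0 0 0.3 0 0.03; 0 0.0004 0 0 0.4 0 0.03; 0 0.0005 0 0 0.5 0 0.03; 0 0.0006 0 0 0.6 0 0.03; 0 0.0007 0 0 0.7 0 0.03; 0 0.0008 0 0 0.8 0 0.03")

```text
t: 6.28
tcp_pos: [0.5594, -0.0015, 0.0808]
ee_rot: [-0.706, 0.029, -0.029, 0.707]
force: [-0.3, -0.8, 1.6]
width: 0.516
```

```bash
python3 d.py; python3 - <<'E'
from h import *
c=camera('wrist'); save('w4',c)
c=camera('side'); im=cv2.resize(c['image'][170:280,250:390],None,fx=5,fy=5); cv2.imwrite('pics/s4.png',im[:,:,::-1])
E
```

```text
t 6.2833 tcp [ 0.5594 -0.0015  0.0808] q [-0.1291  0.2735  1.8791  0.0025  0.9891 -1.6195] w 0.044087346668841385
F [-0.273  -0.8435  1.5622] M [-0.096   0.2362  0.0157] tau6 -0.7215828448534012
x [ 0.9967 -0.0817  0.    ] y [ 0.0002  0.0021 -1.    ] z [0.0817 0.9967 0.0021]
level rotvec tool [-0.0021  0.      0.    ]
```

View pics/w4.png

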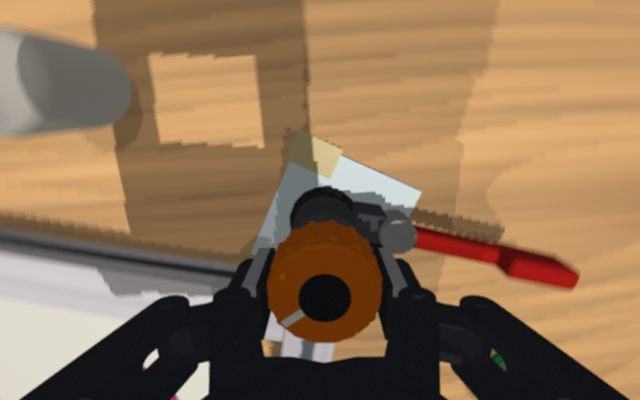

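View pics/s4.png

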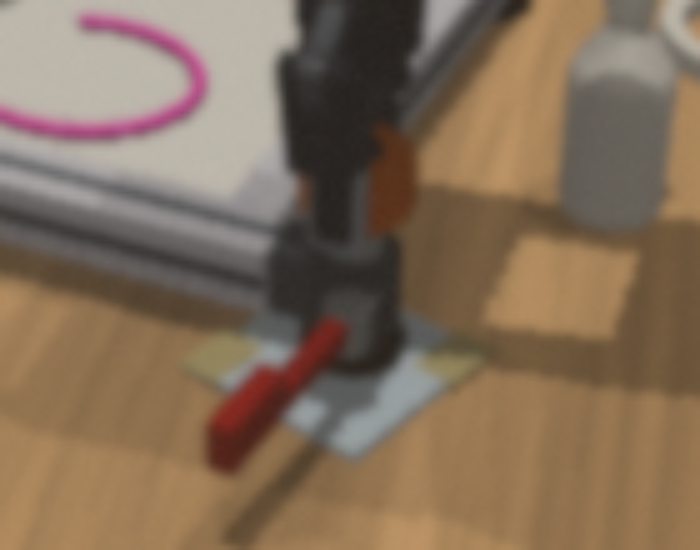

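```bash
python3 - <<'E'
from h import *
from scipy.spatial import cKDTree
M=[]
for n,roi in (('wrist',(220,110,440,260)),('side',(275,225,355,270)),('top',(285,180,345,245)),('side',(275,225,355,270)),('top',(285,180,345,245))):
    c=camera(n); M.append(read_state()['ft_torque'])
    h=cv2.cvtColor(c['image'],cv2.COLOR_RGB2HSV)
    x0,y0,x1,y1=roi; z=np.zeros(h.shape[:2],bool); z[y0:y1,x0:x1]=1
    vv,uu=np.where(z); P=np.array([pt(c,a,b) for a,b in zip(uu,vv)]); hs=h[vv,uu]; ok=c['range_z'][vv,uu]>0
    d=np.hypot(P[:,0]-.559,P[:,1]+.0015)
    ac=ok&(hs[:,1]<60)&(hs[:,2]>110)&(d<.06)&(d>.026)&(abs(P[:,2])<.02)
    # whole bench
    wood=ok&(hs[:,1]>80)&(hs[:,0]>8)&(hs[:,0]<24)&(d>.065)&(d<.12)&(abs(P[:,2])<.02)
    A=np.c_[P[wood][:,:2],np.ones(wood.sum())]; k=np.linalg.lstsq(A,P[wood][:,2],rcond=None)[0]
    r=P[ac][:,2]-np.c_[P[ac][:,:2],np.ones(ac.sum())]@k
    print(n,ac.sum(),wood.sum(),'thick',np.median(r),r.std()/np.sqrt(max(1,len(r))), 'woodstd',(P[wood][:,2]-A@k).std())
print(np.array(M))
E
```

```text
wrist 4313 8549 thick 0.004321326210288592 1.1990939966860254e-05 woodstd 0.0006620874803047507
side 296 1428 thick 0.00423748929734622 6.532835366593749e-05 woodstd 0.0010205583071971366
top 19 386 thick 0.00501655955665545 0.0007648950812103058 woodstd 0.002350696401911046
side 298 1422 thick 0.00442125015486859 6.212794723192566e-05 woodstd 0.0010357338266045921
top 20 384 thick 0.004019494109545134 0.0008823243083697194 woodstd 0.002317605369154095
[[-0.32530455  0.23110656 -0.05735684]
 [-0.26490415  0.21303485 -0.06884574]
 [-0.29312325  0.23901947 -0.0298644 ]
 [-0.38091409  0.28251406 -0.04472909]
 [-0.36367527  0.27666019  0.00472976]]
```

Call:
carry_out(commands="0 0.0001 0 0 0.07 0 0.03; 0 0.0001 0 0 0.14 0 0.03; 0 0.0002 0 0 0.21 0 0.03; 0 0.0003 0 0 0.28 0 0.03; 0 0.0003 0 0 0.35 0 0.03; 0 0.0004 0 0 0.42 0 0.03; 0 0.0005 0 0 0.49 0 0.03; 0 0.0005 0 0 0.56 0 0.03; 0 0.0006 0 0 0.63 0 0.03; 0 0.0007 0 0 0.7 0 0.03")

```text
t: 7.47
tcp_pos: [0.5592, -0.0019, 0.08]
ee_rot: [-0.654, 0.268, -0.268, 0.655]
force: [-1.4, -0.5, 3.3]
width: 0.516
```

```bash
python3 d.py
```

```text
t 7.4667 tcp [ 0.5592 -0.0019  0.08  ] q [-0.1295  0.2745  1.8794  0.0015  0.9883 -0.9234] w 0.0440553676875309
F [-1.3568 -0.4588  3.3136] M [-0.3818  0.4192  0.0894] tau6 -0.487760491669178
x [ 0.7125 -0.7016 -0.0013] y [-0.0005  0.0013 -1.    ] z [0.7016 0.7125 0.0006]
level rotvec tool [-0.0006  0.     -0.0013]
```

Call:
carry_out(commands="0 0 0 0 0.07 0 0.03; 0 0 0 0 0.14 0 0.03; 0 0.0001 0 0 0.21 0 0.03; 0 0.0001 0 0 0.28 0 0.03; 0 0.0002 0 0 0.35 0 0.03; 0 0.0002 0 0 0.42 0 0.03; 0 0.0003 0 0 0.49 0 0.03; 0 0.0004 0 0 0.56 0 0.03; 0 0.0004 0 0 0.63 0 0.03; 0 0.0005 0 0 0.7 0 0.03")

```text
t: 8.3
tcp_pos: [0.5588, -0.002, 0.0794]
ee_rot: [0.522, -0.477, 0.476, -0.522]
force: [-2.5, -1.4, 2.7]
width: 0.519
```

```bash
python3 d.py
```

```text
t 8.3 tcp [ 0.5588 -0.002   0.0794] q [-0.1296  0.2753  1.8798  0.0009  0.9882 -0.2213] w 0.044299888163505
F [-2.4639 -1.4267  2.7235] M [-0.2569  0.4414  0.1471] tau6 -0.47267328947782516
x [ 0.0911 -0.9958 -0.0011] y [-0.0016  0.001  -1.    ] z [ 0.9958  0.0911 -0.0015]
level rotvec tool [ 0.0015  0.     -0.0011]
```

```bash
cat > st.py <<'E'
from h import *
M=[];F=[]
for i in range(4):
    c=camera('wrist'); s=read_state(); M.append(s['ft_torque']);F.append(s['force'])
print(np.mean(M,0).round(3),np.std(M,0).round(3),np.mean(F,0).round(2),s['t'],s['qpos'][5])
# mark angle: pale low-saturation pixels on knob top
import sys
save(sys.argv[1],c)
cv2.imwrite('pics/'+sys.argv[1]+'.png',cv2.resize(c['image'][180:370,240:410],None,fx=3,fy=3)[:,:,::-1])
E
python3 st.py w5
```

```text
[-0.295  0.469 -0.111] [0.007 0.031 0.054] [-2.3  -1.51  2.18] 8.5 -0.22541523031472444
```

View pics/w5.png

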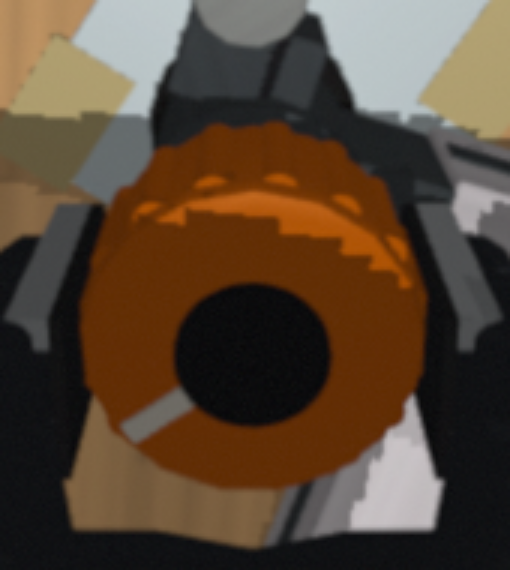

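Call:
carry_out(commands="0 -0.0003 0 0 0.05 0 0.03; 0 -0.0003 0 0 0.1 0 0.03; 0 -0.0003 0 0 0.15 0 0.03; 0 -0.0003 0 0 0.2 0 0.03; 0 -0.0002 0 0 0.25 0 0.03; 0 -0.0002 0 0 0.3 0 0.03; 0 -0.0001 0 0 0.35 0 0.03; 0 -0.0001 0 0 0.4 0 0.03; 0 0 0 0 0.45 0 0.03; 0 0 0 0 0.5 0 0.03")

```text
t: 9.33
tcp_pos: [0.5584, -0.002, 0.0792]
ee_rot: [-0.39, 0.591, -0.589, 0.389]
force: [-2.7, 0.1, 1.6]
width: 0.515
```

```bash
python3 d.py; python3 st.py w6
```

```text
t 9.3333 tcp [ 0.5584 -0.002   0.0792] q [-0.1296  0.2754  1.8803  0.0009  0.9885  0.2745] w 0.04399699048521077
F [-2.6874  0.1284  1.5588] M [-0.1823  0.3663  0.1893] tau6 -0.24965085089206696
x [-0.3937 -0.9193 -0.    ] y [-0.0024  0.0011 -1.    ] z [ 0.9192 -0.3937 -0.0027]
level rotvec tool [ 0.0027  0.     -0.    ]
[-0.249  0.43  -0.056] [0.032 0.018 0.072] [-2.61 -1.25  1.53] 9.5333 0.2726156249637563
```

Call:
carry_out(commands="0 -0.0002 -0.0003 0 0 0 0.03; 0 -0.0002 -0.0003 0 0 0 0.03; 0 -0.0002 -0.0003 0 0 0 0.03; 0 -0.0002 -0.0003 0 0 0 0.03; 0 -0.0002 -0.0003 0 0.02 0 0.03; 0 -0.0002 -0.0003 0 0.04 0 0.03; 0 -0.0001 -0.0003 0 0.06 0 0.03; 0 -0.0001 -0.0003 0 0.08 0 0.03; 0 -0.0001 -0.0003 0 0.1 0 0.03; 0 0 -0.0003 0 0.12 0 0.03")

```text
t: 10.37
tcp_pos: [0.5583, -0.0019, 0.0792]
ee_rot: [-0.354, 0.613, -0.612, 0.353]
force: [0.5, -3.2, -2.3]
width: 0.518
```

```bash
python3 d.py; python3 st.py w7
```

```text
t 10.3667 tcp [ 0.5583 -0.0019  0.0792] q [-0.1296  0.275   1.8808  0.001   0.988   0.3947] w 0.0442009152500622
F [ 0.4957 -3.1544 -2.2562] M [-0.3547  0.0193  0.1007] tau6 -0.020590527565218508
x [-0.5011 -0.8654  0.    ] y [-0.002   0.0011 -1.    ] z [ 0.8654 -0.5011 -0.0023]
level rotvec tool [0.0023 0.     0.    ]
[-0.41  -0.024  0.014] [0.013 0.026 0.015] [ 0.06 -2.47 -1.79] 10.5667 0.3930879167446314
```

Call:
carry_out(commands="0.0003 0.0001 0 0 0.012 0 0.03; 0.0003 0.0001 0 0 0.024 0 0.03; 0.0003 0.0001 0 0 0.036 0 0.03; 0.0003 0.0001 0 0 0.048 0 0.03; 0.0003 0.0001 0 0 0.06 0 0.03; 0.0003 0.0001 0 0 0.072 0 0.03; 0.0003 0.0002 0 0 0.084 0 0.03; 0.0003 0.0002 0 0 0.096 0 0.03; 0.0003 0.0002 0 0 0.108 0 0.03; 0.0003 0.0002 0 0 0.12 0 0.03")

```text
t: 11.4
tcp_pos: [0.5581, -0.002, 0.0791]
ee_rot: [-0.316, 0.633, -0.632, 0.315]
force: [0.1, 0.5, 0.1]
width: 0.517
```

```bash
python3 d.py; python3 st.py w8
```

```text
t 11.4 tcp [ 0.5581 -0.002   0.0791] q [-0.13    0.2748  1.8812  0.0016  0.9877  0.5138] w 0.04414948326048684
F [0.0697 0.5219 0.1377] M [ 0.0026 -0.0331  0.1911] tau6 0.07020430639386177
x [-0.601  -0.7993 -0.0002] y [-0.0019  0.0016 -1.    ] z [ 0.7993 -0.601  -0.0025]
level rotvec tool [ 0.0025  0.     -0.0002]
[ 0.037 -0.048  0.091] [0.02  0.019 0.032] [0.28 0.25 0.04] 11.6 0.5128600441527842
```

Call:
carry_out(commands="0 0 0 0 0.012 0 0.03; 0 0 0 0 0.024 0 0.03; 0 0 0 0 0.036 0 0.03; 0 0 0 0 0.048 0 0.03; 0 0.0001 0 0 0.06 0 0.03; 0 0.0001 0 0 0.072 0 0.03; 0 0.0001 0 0 0.084 0 0.03; 0 0.0001 0 0 0.096 0 0.03; 0 0.0001 0 0 0.108 0 0.03; 0 0.0001 0 0 0.12 0 0.03")

```text
t: 12.43
tcp_pos: [0.5581, -0.0019, 0.079]
ee_rot: [-0.278, 0.651, -0.65, 0.277]
force: [-0.4, 0.3, 1.0]
width: 0.518
```

```bash
python3 d.py; python3 st.py w9
```

```text
t 12.4333 tcp [ 0.5581 -0.0019  0.079 ] q [-0.1301  0.275   1.8812  0.0018  0.9877  0.634 ] w 0.04420612889587937
F [-0.3824  0.3161  1.0293] M [0.0894 0.0565 0.1594] tau6 0.0952407787553966
x [-0.6926 -0.7213  0.0001] y [-0.0021  0.0018 -1.    ] z [ 0.7213 -0.6926 -0.0028]
level rotvec tool [0.0028 0.     0.0001]
[0.069 0.079 0.107] [0.007 0.047 0.029] [-0.47  0.69  1.03] 12.6333 0.6331155738737395
```

Call:
carry_out(commands="0 0 0 0 0.012 0 0.03; 0 0 0 0 0.024 0 0.03; 0 0 0 0 0.036 0 0.03; 0 0 0 0 0.048 0 0.03; 0 0 0 0 0.06 0 0.03; 0 0 0 0 0.072 0 0.03; 0 0 0 0 0.084 0 0.03; 0 0 0 0 0.096 0 0.03; 0 0 0 0 0.108 0 0.03; 0 0 0 0 0.12 0 0.03")

```text
t: 13.47
tcp_pos: [0.5581, -0.0019, 0.079]
ee_rot: [-0.238, 0.667, -0.665, 0.237]
force: [0.0, 1.9, 0.1]
width: 0.516
```

```bash
python3 d.py; python3 st.py w10
```

```text
t 13.4667 tcp [ 0.5581 -0.0019  0.079 ] q [-0.1301  0.275   1.8813  0.002   0.9878  0.7543] w 0.04409247752350683
F [0.0161 1.9169 0.0726] M [0.1269 0.0465 0.1937] tau6 0.11298799188807607
x [-0.7742 -0.6329  0.0004] y [-0.0022  0.002  -1.    ] z [ 0.6329 -0.7742 -0.0029]
level rotvec tool [0.0029 0.     0.0004]
[0.113 0.082 0.098] [0.016 0.029 0.046] [-0.73  1.05  0.32] 13.6667 0.7533186381436474
```

View pics/w10.png

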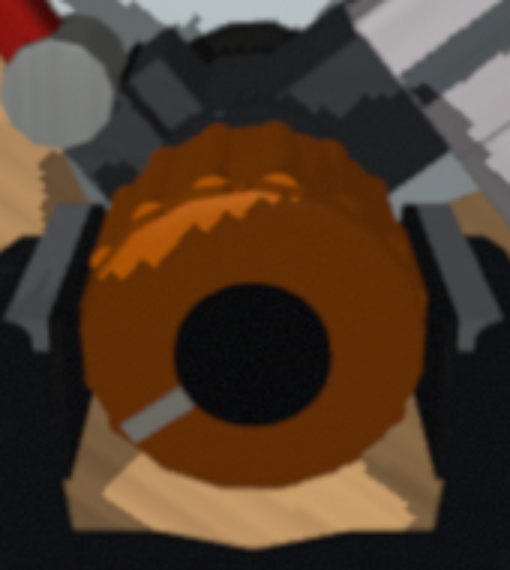

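Call:
carry_out(commands="0 0 0 0 0 0 0.046; 0 0 0 0 0 0 0.05; 0 0 0 0 0 0 0.055; 0 0 0 0 0 0 0.06; 0 0 0 0 0 0 0.065; 0 0 0 0 0 0 0.065; 0 -0.01 0 0 0 0 0.065; 0 -0.03 0 0 0 0 0.065; 0 -0.055 0 0 0 0 0.065; 0 -0.08 0 0 0 0 0.065")

```text
t: 14.5
tcp_pos: [0.5577, -0.002, 0.1599]
ee_rot: [-0.239, 0.667, -0.665, 0.237]
force: [0.0, 0.2, -0.0]
width: 0.763
```

```bash
python3 d.py; python3 - <<'E'
from h import *
c=camera('wrist'); save('w11',c)
from m import blob
c=camera('top'); save('t11',c)
m,st,ce=blob(c,(0,150,60),(6,255,255),(240,190,300,225)); print('lever',st,ce)
v,u=np.where(m); P=np.array([onz(c,a,b,.066) for a,b in zip(u,v)]).astype(np.float32)
print(cv2.minAreaRect(P[:,:2]))
E
```

```text
t 14.5 tcp [ 0.5577 -0.002   0.1599] q [-0.1304  0.1628  1.8405  0.0019  1.142   0.7535] w 0.0651504055581403
F [ 0.0474  0.1886 -0.0044] M [ 0.0288 -0.0232 -0.0055] tau6 -0.00018205590549769113
x [-0.7737 -0.6336  0.0013] y [-0.0035  0.0022 -1.    ] z [ 0.6335 -0.7737 -0.0039]
level rotvec tool [0.0039 0.     0.0013]
lever [258 200  13   9  59] [264.44067797 203.98305085]Traceback (most recent call last):
  File "<stdin>", line 7, in <module>
cv2.error: OpenCV(4.12.0) /io/opencv/modules/imgproc/src/convhull.cpp:143: error: (-215:Assertion failed) total >= 0 && (depth == CV_32F || depth == CV_32S) in function 'convexHull'
```

View pics/w11.png

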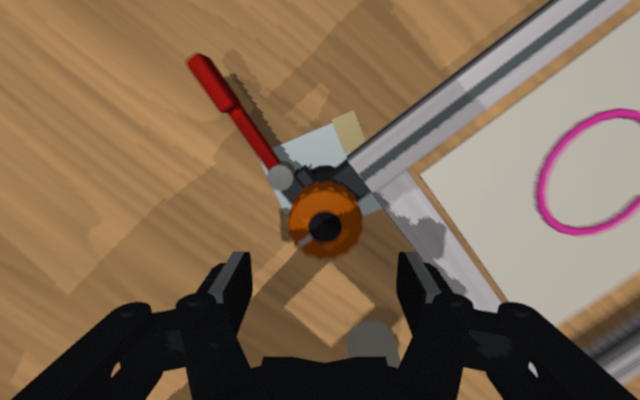

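View pics/t11.png

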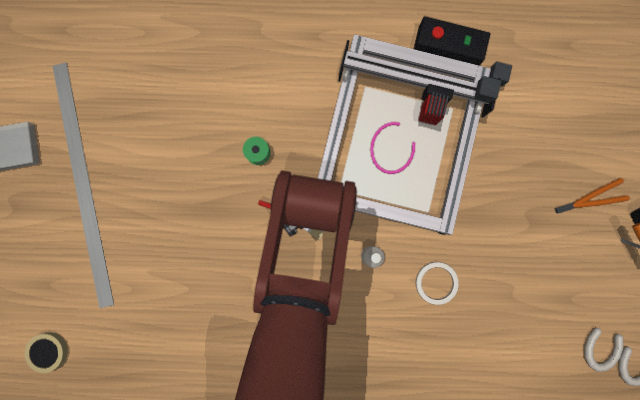

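```bash
cat > lev.py <<'E'
from h import *
from m import blob
import sys
np.set_printoptions(precision=4,suppress=True)
c=camera('wrist'); save(sys.argv[1],c)
h=cv2.cvtColor(c['image'],cv2.COLOR_RGB2HSV); m=(cv2.inRange(h,(0,150,60),(4,255,255))|cv2.inRange(h,(172,150,60),(180,255,255)))
n,l,s,ce=cv2.connectedComponentsWithStats(m); i=1+np.argmax(s[1:,4]); print(s[i])
v,u=np.where(l==i); P=np.array([pt(c,a,b) for a,b in zip(u,v)])
top=P[(P[:,2]>.0635)&(P[:,2]<.069)]; r=cv2.minAreaRect(top[:,:2].astype(np.float32)); print('paddle top',r, np.median(top[:,2]))
print('all z',np.percentile(P[:,2],[2,25,50,75,98]))
arm=P[(P[:,2]>.05)&(P[:,2]<.0625)];print('arm',arm.mean(0))
a=np.cov(top[:,:2].T); w,V=np.linalg.eigh(a); d=V[:,1]; print('dir deg',np.degrees(np.arctan2(d[1],d[0])),'ctr',top.mean(0))
E
python3 lev.py w12; python3 - <<'E'
from h import *
c=camera('wrist')
p=pt(c,281,178); print('pivot',p)
# frame outer left edge top points
for uv in [(400,125),(450,90),(500,50),(560,10)]: print(uv,pt(c,*uv))
s=camera('side'); im=cv2.resize(s['image'][130:290,190:400],None,fx=3.5,fy=3.5); cv2.imwrite('pics/s12.png',im[:,:,::-1])
E
```

```text
[ 186   63   89  110 1905]
paddle top ((0.5775121450424194, 0.1092139482498169), (0.03811022639274597, 0.011025626212358475), 73.1352767944336) 0.06481844574029694
all z [0.0512 0.053  0.0628 0.0647 0.0661]
arm [0.566  0.0706 0.0533]
dir deg 73.14330468525931 ctr [0.5775 0.1092 0.0648]
pivot [0.55749698 0.03576552 0.0546017 ]
(400, 125) [ 0.64034347 -0.00645616  0.04902977]
(450, 90) [ 0.6803441  -0.01687945  0.05081384]
(500, 50) [ 0.7223301  -0.02514355  0.05065882]
(560, 10) [ 0.76935711 -0.03869994  0.05075155]
```

View pics/s12.png

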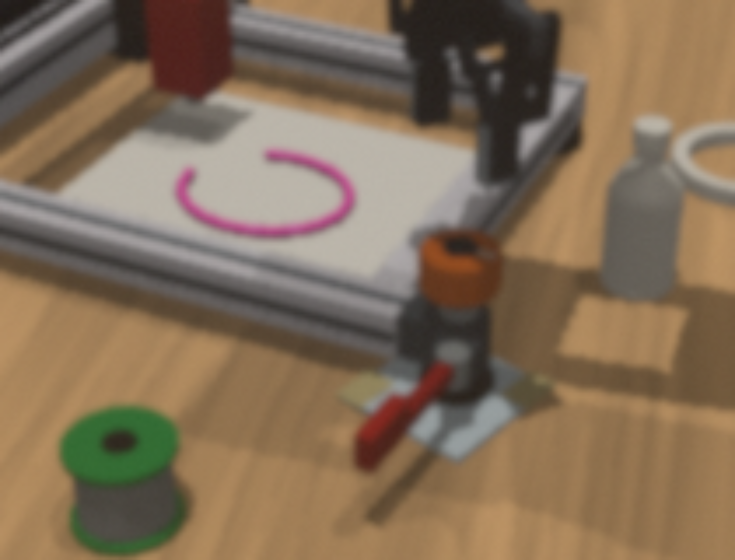

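```bash
python3 d.py 0.541 0.120 0.16|tail -1
```

```text
shift tool [-0.0642 -0.0007 -0.1051]
```

Call:
carry_out(commands="-0.006 0 -0.01 0 -0.12 0 0.065; -0.013 0 -0.021 0 -0.24 0 0.06; -0.02 0 -0.032 0 -0.36 0 0.05; -0.026 0 -0.042 0 -0.48 0 0.04; -0.032 0 -0.053 0 -0.6 0 0.03; -0.039 0 -0.063 0 -0.72 0 0.02; -0.045 0 -0.074 0 -0.84 0 0.01; -0.052 0 -0.084 0 -0.96 0 0; -0.058 0 -0.095 0 -1.08 0 0; -0.0642 0 -0.105 0 -1.2 0 0")

```text
t: 15.58
tcp_pos: [0.5393, 0.1204, 0.1571]
ee_rot: [0.574, -0.416, 0.411, -0.573]
force: [0.6, 0.2, -0.2]
width: -0.001
```

Call:
carry_out(commands="0 0 0 0 -0.12 0 0; 0 0 0 0 -0.24 0 0; 0 0 0 0 -0.36 0 0; 0 0 0 0 -0.48 0 0; 0 0 0 0 -0.6 0 0; 0 0 0 0 -0.72 0 0; 0 0 0 0 -0.84 0 0; 0 0 0 0 -0.96 0 0; 0 0 0 0 -0.96 0 0; 0 0 0 0 -0.96 0 0")

```text
t: 16.42
tcp_pos: [0.5381, 0.1203, 0.1555]
ee_rot: [-0.7, 0.107, -0.1, 0.7]
force: [-0.4, 0.8, -0.3]
width: 0.003
```

```bash
python3 d.py 0.541 0.120 0.057; python3 lev.py w13
```

```text
t 16.4167 tcp [0.5381 0.1203 0.1555] q [ 0.0913  0.1588  1.8543  0.0026  1.1381 -1.1881] w 0.00021896819869297613
F [-0.4333  0.8012 -0.34  ] M [-0.0219 -0.0609  0.0749] tau6 -0.09345507016405463
x [ 0.9575 -0.2883 -0.0097] y [-0.0097  0.0015 -1.    ] z [ 0.2883  0.9575 -0.0014]
level rotvec tool [ 0.0014  0.     -0.0097]
shift tool [0.0038 0.0985 0.0007]
[236 249  72  16 899]
paddle top ((0.0, 0.0), (0.0, 0.0), 0.0) nan
all z [0.0453 0.051  0.0526 0.0532 0.0545]
arm [0.5627 0.0693 0.0528]
dir deg nan ctr [nan nan nan]
  return _methods._mean(a, axis=axis, dtype=dtype,
  ret = ret.dtype.type(ret / rcount)
  avg = a.mean(axis, **keepdims_kw)
  ret = um.true_divide(
lev.py:12: RuntimeWarning: Degrees of freedom <= 0 for slice
  a=np.cov(top[:,:2].T); w,V=np.linalg.eigh(a); d=V[:,1]; print('dir deg',np.degrees(np.arctan2(d[1],d[0])),'ctr',top.mean(0))
  c *= np.true_divide(1, fact)
  c *= np.true_divide(1, fact)
lev.py:12: RuntimeWarning: Mean of empty slice.
  a=np.cov(top[:,:2].T); w,V=np.linalg.eigh(a); d=V[:,1]; print('dir deg',np.degrees(np.arctan2(d[1],d[0])),'ctr',top.mean(0))
```

View pics/w13.png

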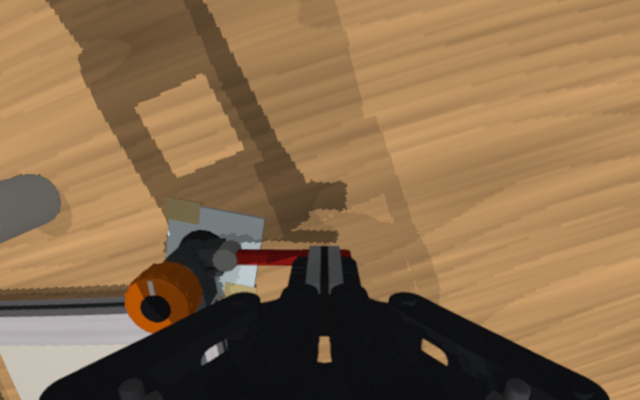

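Call:
carry_out(commands="0 0.012 0 0 0 -0.004 0; 0.001 0.024 0 0 0 -0.008 0; 0.002 0.036 0 0 0 -0.01 0; 0.003 0.048 0 0 0 -0.01 0; 0.003 0.06 0 0 0 -0.01 0; 0.003 0.072 0 0 0 -0.01 0; 0.003 0.084 0 0 0 -0.01 0; 0.003 0.092 0 0 0 -0.01 0; 0.003 0.098 0 0 0 -0.01 0; 0.003 0.098 0 0 0 -0.01 0", grip_force=40)

```text
t: 17.3
tcp_pos: [0.539, 0.1194, 0.056]
ee_rot: [0.7, -0.104, 0.102, -0.699]
force: [-0.4, 0.1, 0.2]
width: 0.001
```

```bash
cat > arc.py <<'E'
import sys
from h import *
from scipy.spatial.transform import Rotation as Ro
np.set_printoptions(precision=4,suppress=True)
# arc.py off phi1 [phi2...] degrees: pose rows in current tool axes
s=read_state(); R=Ro.from_quat(s['ee_rot']).as_matrix(); p=s['tcp_pos']; print('t',s['t'],p,'F',s['force'])
piv=np.array([.5554,.0365]); off=float(sys.argv[1])
za=np.degrees(np.arctan2(R[1,2],R[0,2])); print('zang',za, 'level',R.T@np.cross(R[:,1],[0,0,-1.]))
for a in sys.argv[2:]:
    f=np.radians(float(a)); u=np.array([np.cos(f),np.sin(f)]); n=np.array([-u[1],u[0]])
    T=np.r_[piv+.076*u+off*n,.057]; print(a,T,'shift',R.T@(T-p),'ry',np.radians(za-float(a)))
E
python3 d.py; python3 arc.py 0.017 73 67 60 52 45; python3 - <<'E'
from h import *
s=camera('side'); im=cv2.resize(s['image'][130:290,190:400],None,fx=3.5,fy=3.5); cv2.imwrite('pics/s14.png',im[:,:,::-1])
E
```

```text
t 17.3 tcp [0.539  0.1194 0.056 ] q [ 0.0917  0.3011  1.9016 -0.0017  0.9417 -1.1856] w 9.789423070324861e-05
F [-0.4247  0.0635  0.1635] M [-0.0059 -0.0007  0.0233] tau6 0.0010500963981030509
x [ 0.9575 -0.2883 -0.0021] y [-0.0027 -0.0016 -1.    ] z [ 0.2883  0.9575 -0.0024]
level rotvec tool [ 0.0024  0.     -0.0021]
t 17.3 [0.539  0.1194 0.056 ] F [-0.4247  0.0635  0.1635]
zang 73.24287596952273 level [ 0.0024  0.     -0.0021]
73 [0.5614 0.1141 0.057 ] shift [ 0.0229 -0.0011  0.0014] ry 0.004238985342145013
67 [0.5694 0.1131 0.057 ] shift [ 0.031  -0.0011  0.0027] ry 0.10895874046180479
60 [0.5787 0.1108 0.057 ] shift [ 0.0405 -0.0011  0.0032] ry 0.23113178810140786
52 [0.5888 0.1069 0.057 ] shift [ 0.0513 -0.0011  0.0023] ry 0.3707581282609542
45 [0.5971 0.1023 0.057 ] shift [ 0.0606 -0.0011  0.0003] ry 0.4929311759005573
```

View pics/s14.png

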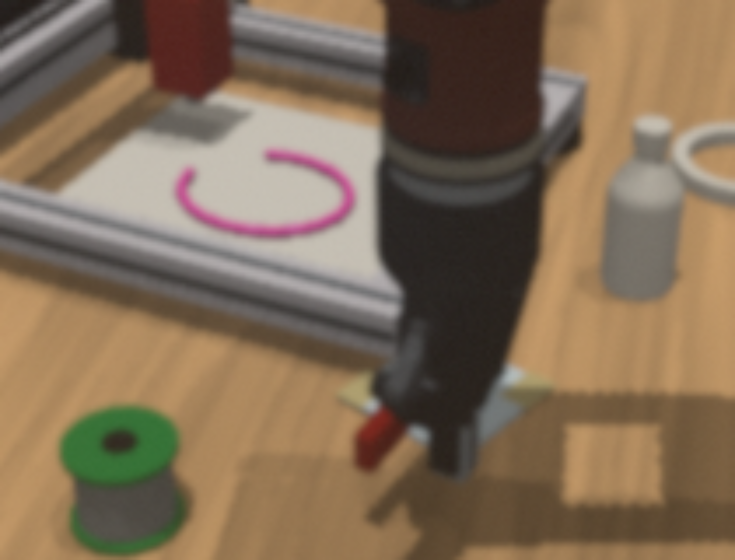

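Call:
carry_out(commands="0.008 0 0 0 0 0 0; 0.016 0 0.001 0 0 0 0; 0.022 0 0.0014 0 0 0 0; 0.027 0 0.002 0 0.05 0 0; 0.031 0 0.0027 0 0.11 0 0; 0.036 0 0.003 0 0.17 0 0; 0.0405 0 0.0032 0 0.23 0 0; 0.046 0 0.003 0 0.3 0 0; 0.0513 0 0.0023 0 0.37 0 0; 0.056 0 0.0015 0 0.43 0 0")

```text
t: 18.18
tcp_pos: [0.594, 0.1048, 0.0574]
ee_rot: [0.662, -0.252, 0.25, -0.66]
force: [-3.4, 0.3, 1.4]
width: -0.004
```

```bash
python3 d.py|head -2; python3 arc.py 0.017 45 40 35 30 25 20 15 ; python3 - <<'E'
from h import *
s=camera('side'); im=cv2.resize(s['image'][130:290,190:400],None,fx=3.5,fy=3.5); cv2.imwrite('pics/s15.png',im[:,:,::-1])
E
```

```text
t 18.1833 tcp [0.594  0.1048 0.0574] q [ 0.0588  0.3902  1.7765 -0.0011  0.9779 -0.7853] w -0.0003786001683222911
F [-3.4155  0.3089  1.4094] M [ 0.0965  0.5082 -0.0061] tau6 -0.42377376928925514
t 18.1833 [0.594  0.1048 0.0574] F [-3.4155  0.3089  1.4094]
zang 48.39711322497723 level [ 0.0028  0.     -0.0015]
45 [0.5971 0.1023 0.057 ] shift [0.0041 0.0004 0.0002] ry 0.05929081083889558
40 [0.6027 0.0984 0.057 ] shift [0.0108 0.0004 0.001 ] ry 0.14655727343861205
35 [0.6079 0.094  0.057 ] shift [0.0176 0.0004 0.0012] ry 0.23382373603832854
30 [0.6127 0.0892 0.057 ] shift [0.0244 0.0004 0.0008] ry 0.321090198638045
25 [0.6171 0.084  0.057 ] shift [ 0.0311  0.0004 -0.0002] ry 0.4083566612377615
20 [0.621  0.0785 0.057 ] shift [ 0.0377  0.0004 -0.0017] ry 0.495623123837478
15 [0.6244 0.0726 0.057 ] shift [ 0.0442  0.0003 -0.0039] ry 0.5828895864371945
```

View pics/s15.png

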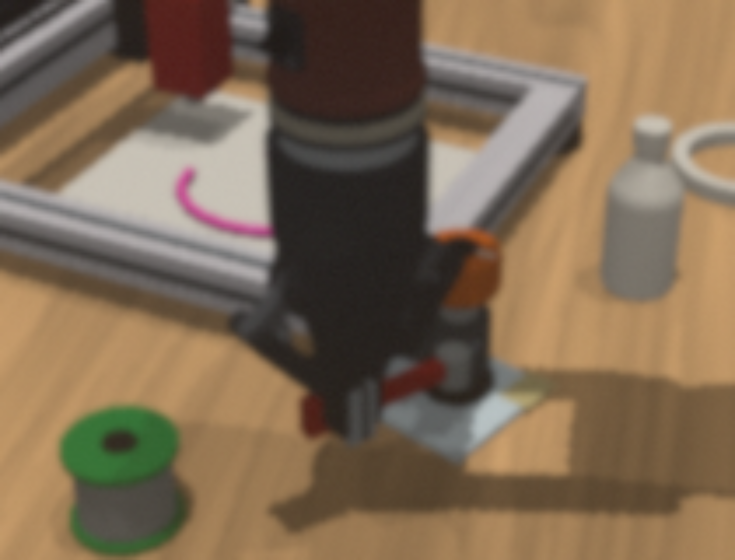

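Call:
carry_out(commands="0.004 0 0.0003 0 0.06 0 0; 0.0085 0 0.0008 0 0.12 0 0; 0.013 0 0.001 0 0.18 0 0; 0.0176 0 0.0012 0 0.234 0 0; 0.022 0 0.001 0 0.29 0 0; 0.0265 0 0.0005 0 0.35 0 0; 0.031 0 -0.0002 0 0.41 0 0; 0.0355 0 -0.001 0 0.465 0 0; 0.04 0 -0.0023 0 0.525 0 0; 0.0442 0 -0.0039 0 0.583 0 0")

```text
t: 19.07
tcp_pos: [0.625, 0.0725, 0.0574]
ee_rot: [0.561, -0.432, 0.431, -0.559]
force: [-1.9, 2.3, 1.0]
width: -0.001
```

```bash
python3 d.py|head -2; python3 arc.py 0.017 10 5 0 -4 -6 -8 -9; python3 - <<'E'
from h import *
s=camera('side'); im=cv2.resize(s['image'][130:290,190:400],None,fx=3.5,fy=3.5); cv2.imwrite('pics/s16.png',im[:,:,::-1])
E
```

```text
t 19.0667 tcp [0.625  0.0725 0.0574] q [ 0.0041  0.4364  1.7107 -0.0001  0.9977 -0.2538] w -0.00012087946361750278
F [-1.9399  2.2835  1.0302] M [0.3712 0.3247 0.0011] tau6 -0.4125631134957075
t 19.0667 [0.625  0.0725 0.0574] F [-1.9399  2.2835  1.0302]
zang 14.77711794185721 level [ 0.0031  0.     -0.0007]
10 [0.6273 0.0664 0.057 ] shift [0.0065 0.0004 0.0006] ry 0.08337643684150335
5 [0.6296 0.0601 0.057 ] shift [0.0132 0.0004 0.0013] ry 0.17064289944121983
0 [0.6314 0.0535 0.057 ] shift [0.02   0.0004 0.0013] ry 0.2579093620409363
-4 [0.6324 0.0482 0.057 ] shift [0.0254 0.0004 0.0009] ry 0.3277225321207095
-6 [0.6328 0.0455 0.057 ] shift [0.0281 0.0004 0.0006] ry 0.3626291171605961
-8 [0.633  0.0428 0.057 ] shift [0.0308 0.0004 0.0001] ry 0.3975357022004827
-9 [0.6331 0.0414 0.057 ] shift [ 0.0322  0.0004 -0.0001] ry 0.41498899472042594
```

View pics/s16.png

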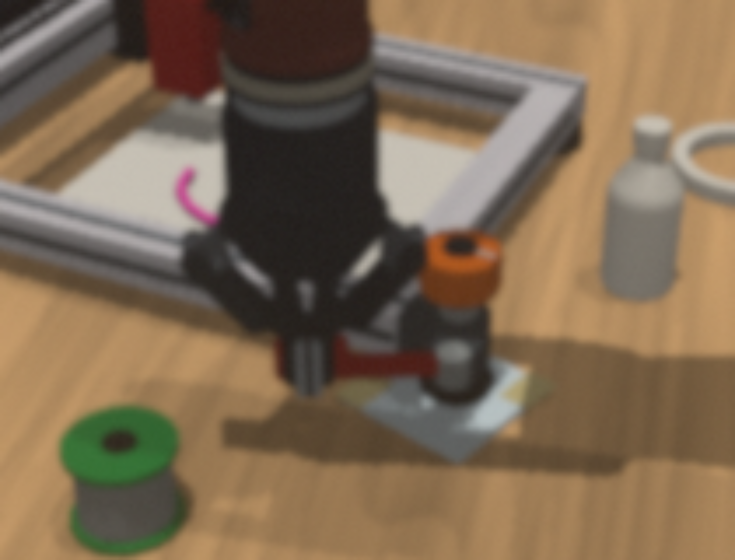

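Call:
carry_out(commands="0.0045 0 0.0004 0 0.058 0 0; 0.009 0 0.0009 0 0.115 0 0; 0.0132 0 0.0013 0 0.17 0 0; 0.0165 0 0.0013 0 0.215 0 0; 0.02 0 0.0013 0 0.258 0 0; 0.023 0 0.0011 0 0.295 0 0; 0.0254 0 0.0009 0 0.328 0 0; 0.0275 0 0.0006 0 0.355 0 0; 0.029 0 0.0003 0 0.375 0 0; 0.03 0 0.0002 0 0.388 0 0")

```text
t: 19.95
tcp_pos: [0.6335, 0.043, 0.0575]
ee_rot: [-0.466, 0.533, -0.532, 0.465]
force: [0.3, 2.7, -1.9]
width: -0.004
```

```bash
python3 d.py; python3 - <<'E'
from h import *
s=camera('side'); im=cv2.resize(s['image'][130:290,190:400],None,fx=3.5,fy=3.5); cv2.imwrite('pics/s17.png',im[:,:,::-1])
E
```

```text
t 19.95 tcp [0.6335 0.043  0.0575] q [-0.0427  0.4459  1.6969 -0.0003  1.0009  0.0902] w -0.00031489234815661795
F [ 0.2754  2.7444 -1.9309] M [ 0.5839 -0.0076  0.0079] tau6 -0.063678037840873
x [-0.1323 -0.9912  0.0004] y [-0.0021 -0.0001 -1.    ] z [ 0.9912 -0.1323 -0.002 ]
level rotvec tool [0.002  0.     0.0004]
```

View pics/s17.png

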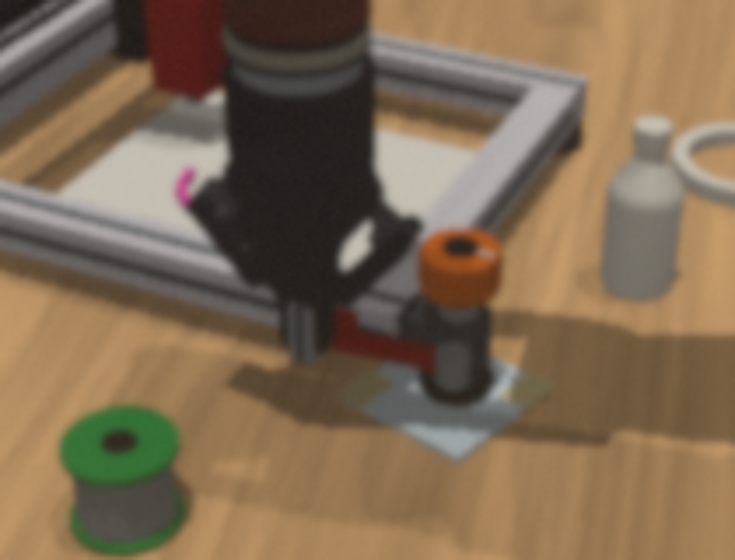

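Call:
carry_out(commands="0.0005 0 0 0 0.005 0 0; 0.001 0 0 0 0.01 0 0; 0.0015 0 0 0 0.02 0 0; 0.002 0 0 0 0.025 0 0; 0.0025 0 0 0 0.03 0 0; 0.003 0 0 0 0.03 0 0; 0.003 0 0 0 0.03 0 0; 0.003 0 0 0 0.03 0 0; 0.003 0 0 0 0.03 0 0; 0.003 0 0 0 0.03 0 0")

```text
t: 20.83
tcp_pos: [0.6338, 0.0427, 0.0576]
ee_rot: [-0.457, 0.54, -0.538, 0.458]
force: [1.5, 9.3, -2.1]
width: 0.002
```

```bash
python3 d.py
```

```text
t 20.8333 tcp [0.6338 0.0427 0.0576] q [-0.0452  0.4449  1.6979  0.0052  0.9991  0.1154] w 0.00020952926132373486
F [ 1.5444  9.3377 -2.08  ] M [ 1.5655 -0.2975  0.0601] tau6 0.043484196066856384
x [-0.1628 -0.9867 -0.0043] y [-0.0001  0.0044 -1.    ] z [ 0.9867 -0.1628 -0.0008]
level rotvec tool [ 0.0008  0.     -0.0043]
```

Call:
carry_out(commands="-0.005 0 0 0 0 0 0; -0.012 0 0 0 0 0 0; -0.02 0 0 0 0 0 0; -0.028 0 0 0 0 0 0; -0.03 -0.01 0 0 0 0 0; -0.03 -0.03 0 0 0 0 0; -0.03 -0.06 0 0 0 0 0; -0.03 -0.09 0 0 0 0 0; -0.03 -0.12 0 0 0 0 0; -0.03 -0.15 0 0 0 0 0")

```text
t: 21.67
tcp_pos: [0.6387, 0.0715, 0.2101]
ee_rot: [-0.457, 0.54, -0.538, 0.459]
force: [0.0, -0.4, 0.2]
width: -0.003
```

```bash
python3 d.py -0.1 0 0 | head -2; python3 - <<'E'
from h import *
s=camera('side'); save('s18',s); im=cv2.resize(s['image'][130:290,190:400],None,fx=3.5,fy=3.5); cv2.imwrite('pics/s18.png',im[:,:,::-1])
save('w18',camera('wrist'))
E
```

```text
t 21.6667 tcp [0.6387 0.0715 0.2101] q [0.0006 0.2802 1.5986 0.0039 1.2622 0.1628] w -0.0002920725623348497
F [ 0.0405 -0.4264  0.1828] M [ 0.0012 -0.0035  0.0147] tau6 -0.0003487725462036906
```

View pics/s18.png

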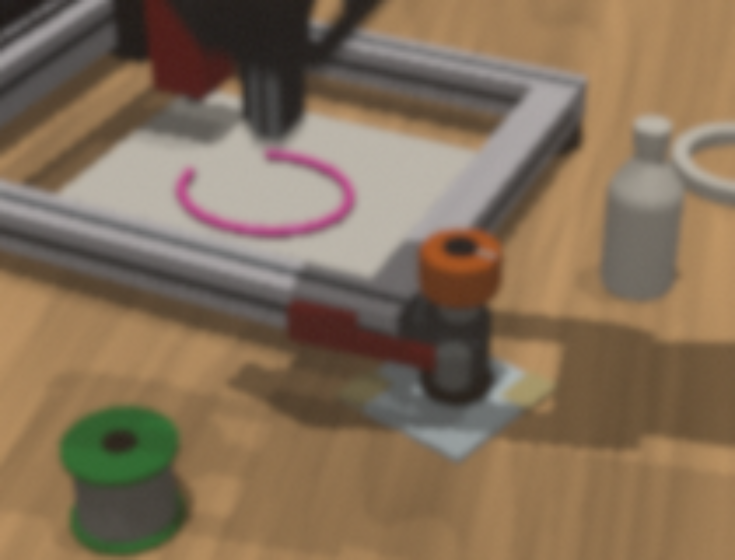

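View pics/w18.png

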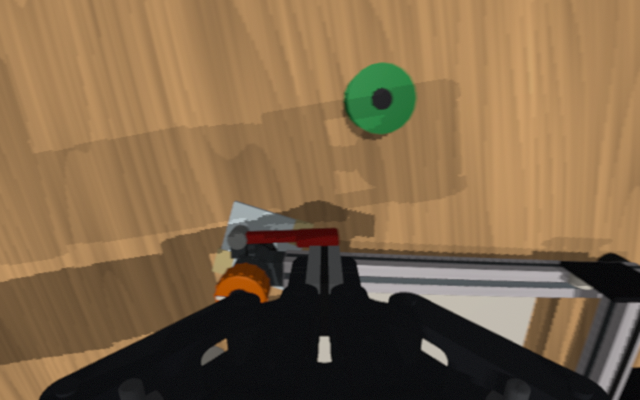

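```bash
python3 - <<'E'
from h import *
s=read_state(); print(s['t'],s['joint_vel'].round(3)); print(job_done())
E
```

```text
21.7667 [-0.002  0.047  0.065  0.002 -0.039 -0.001]
the job is handed in; nothing more can be done
None
```

I screwed the foot down onto the offcut and swung the red lever to its stop. I then backed the arm clear and handed the job in at about 21.8 s. The foot load is an estimate, because nothing measures it directly.

- **Foot:** I turned the knob clockwise about 3.18 rad. The mark on the knob stayed in line with the gripper throughout, so it did not slip. The cameras put the offcut at about 4.3 mm thick, so contact was expected near 2.83 rad and the load should be about 5 N. Turning torque at the end was about 0.19 N m, which suggests 6 to 7 N. Both are inside 2 to 12 N, but the torque readings were noisy (about ±0.05 N m). One reading at 2.70 rad, 0.19 N m, didn't fit the trend. I took that one while the gripper was pressing sideways on the knob.
- **Lever:** The push force rose from about 3 N to 9 N with no further movement, so the lever is at its stop. The last pictures show it lying along the engraver's left side.
- **Surroundings:** The robot was clear of everything, with about 0 N on the tool. In the last pictures the engraver, spool and bottle look where they were. I judged that by eye and did not measure it, and the ring was barely in view. I also did not take a final measurement of the foot load or the knob's position after shutting the lever.

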